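Fill up the balm lane

TASK

The wooden display lane is one balm box short. Slide the small green box that lies in front of it along the counter into the lane, between its two fences, and push until all three boxes stand in one tight row, square and home against the lane's back rail. Only push: do not pick up or tip the boxes, leave everything else on the counter where it is, and finish with the hand clear.

Things in the scene. Friction and masses are not known exactly. Their poses are not given: they have to be found in the camera images.
- lane: Low pale-wood display lane, fixed. Origin: on the counter, midway between the front tips of its two fences. x: push direction, from the open front to the back rail; y: left. The fences (6 mm thick, round noses, 24 mm high) stand 54 mm apart, inner faces at y = -27 and +27 mm, from x = 0 to the rail; the counter is the floor between them. Stop face of the rail (36 mm high, a blank card above it to 64 mm): x = +142 mm.
- box_loose: The loose green balm box in front of the lane, the one to push: 50 x 50 x 22 mm high, about 0.05 kg. Origin: centre of its underside; x and y square to its sides. Its x starts within 0.5 rad of the lane's x; it fits the lane with 2 mm to spare on either side. With the row home its origin is at x = +17 mm in the lane's frame, its near face 8 mm in front of the fence tips.
- box_middle: Green balm box of the same kind, loose, in the lane, square to it, with a small gap behind it. Origin: centre of its underside. With the row home its origin is at x = +67 mm in the lane's frame.
- box_rear: Green balm box of the same kind, loose, at the back of the lane, up to 11 mm short of the rail. Origin: centre of its underside. With the row home its origin is at x = +117 mm in the lane's frame.
- soap: Bystander: pale boxed soap, 56 x 78 x 26 mm, right of the work in front of the crates. Origin: centre of its underside.
- round_tin: Bystander: round floral tin, 74 mm diameter, 32 mm high, right of the work near the front edge. Origin: centre of its underside.
- mist_bottle: Bystander: small green bottle lying on its side, 72 x 27 x 26 mm, far right. Origin: centre of its underside.
- honey_tube_5: Bystander: yellow tube standing on its cap, 40 x 61 x 126 mm high, right, beside the wooden crates (200 mm high; the goods on them and in the basket farther right stay below 350 mm). Origin: centre of its underside.
- red_box: Bystander: red printed box, 66 x 72 x 60 mm high, behind the lane. Origin: centre of its underside.

How it is judged:
By the outcome, as a careful person would: the job done as asked, in the order asked, and still so for the second after the job is handed in, with the robot touching nothing.
It also fails if it takes over 64 s, if anything falls off the work surface, if the arm or the gripper's body presses on something with over 40 N, if the wrist force passes 120 N, or if a joint passes its speed limit or range.

ROBOT

A 7-joint arm with a two-finger parallel gripper is mounted at the origin on a cart in front of the work surface, level with it; the furniture and walls round the work are solid. World frame = base frame: x ahead of the robot, y to its left, z up, the work surface at z = 0. Lengths are in m, angles in rad, forces in N, time in s.
With the tool pointing down it reaches from about 0.4 to 0.75 m from the base axis. Payload 19.5 kg.
Tool frame: the origin (TCP) lies midway between the tips of the shut fingers; the grasp point (between the pads) lies 19 mm behind it; y points along the fingers, z is the direction in which the jaws open and shut, and the axes are right-handed (so a half turn about y gives the same grasp; the last joint's range is limited). The gripper opens to 85 mm and grips with 20 to 120 N. Pads are 22 mm wide; open, the fingers measure 114 mm over their backs; the gripper's body (76 mm by 85 mm) begins 54 mm behind the grasp point. The pads swing forward as they close: fully open they stand 13 mm farther back than shut.
Start: joints at [-1.298, 0.707, -0.028, 1.485, 0.022, 0.951, -0.075], TCP at [0.178, 0.547, 0.231] pointing down, gripper open.
Joint ranges: [-2.71, 2.71], [-0.32, 2.16], [-1.57, 1.52], [0, 2.45], [-1.46, 4.6], [0, 2.02], [-2.83, 2.83]. Speed limits (rad/s): [1.89, 1.89, 2.57, 2.57, 3.01, 3.01, 3.01].

INTERFACE

Orientations are given as a rotation vector (axis times angle).
In Python, from workcell import move_to, move_linear, movej, command_gripper, wait, inverse_kinematics, capture, MotionError, hand_in, read_clock, read_joint_pos, read_dq, read_effort, read_position, read_tcp_rot, read_force, read_torque, read_width gives the robot as it stands. The module is installed in compiled form; this text tells all that it offers. Calls block until the motion is done:
- move_to(position, orientation): joint-space move of the TCP to a pose.
- move_linear(position, ori=None, max_speed=0.15): straight line of the TCP; ori=None keeps the orientation; max_speed is the mean speed in m/s.
- movej(angles): joint-space move.
- command_gripper(opening): finger opening in m; the grip force is fixed at half the most; returns when the fingers have stopped.
- wait(seconds).
- inverse_kinematics(position, orientation): joint angles nearest the present ones, or None.
- capture(name): name is "scene" or "top"; returns a dict with "color" (480x640x3 uint8, blue, green, red), "fx", "fy", "cx", "cy" (pixels), "k1" (the pictures are not rectified: a ray, as slopes to the right and down, at radius r is drawn at 1 + k1 r^2 times it, then the intrinsics apply), "R" (3x3) and "t" (3): a world point X has camera coordinates R X + t. Camera axes: x right, y down, z forward; pixel columns grow to the right and rows downward; lengths in m; the calibration is good to about 2 mm. A picture is of the moment at which its call begins. There is no depth.
A pose or a line that the arm cannot do raises MotionError and nothing moves.
- hand_in(): hands the job in, once; it reports no verdict.
Readings, each from a call of its own:
- read_clock(): time.
- read_joint_pos(): joint angles.
- read_dq(): joint speeds.
- read_effort(): joint torques, N m.
- read_position(): TCP position.
- read_tcp_rot(): TCP orientation.
- read_force(): force on the tool from outside, world axes, zero at the start.
- read_torque(): the same for the moment, N m.
- read_width(): finger opening in m.
Only numpy, scipy, OpenCV 4.12 (cv2) and the standard library are available. Lean on these libraries where they do the work, as an engineer would, in place of code of your own. Each camera call takes 0.05 s, during which the arm holds its last target.

## Working session

There is one attempt and no reset: what is moved stays moved. The work goes in short steps, each a Python script; the robot and the scene stay as the last script left them, time stands still between calls to the robot, and variables do not carry over. Pictures are saved under pics/ and viewed, and the job is handed in when it is done.

```bash
mkdir -p pics
python3 - <<'E'
from workcell import *
import cv2
print(read_clock(),read_position(),read_tcp_rot(),read_width(),read_force())
for n in("scene","top"):
    c=capture(n); cv2.imwrite(f"pics/{n}0.png",c["color"]); print(n,{k:c[k] for k in c if k!="color"})
print(read_clock())
E
```

```text
0.0 [0.17796593 0.54650145 0.23085323] [-1.55768364  0.24719665 -0.24697972] 0.08526616196139208 [ 0.57864183 -0.19841891 -0.17096534]
scene {'fx': 513.9367212540992, 'fy': 513.9367212540992, 'cx': 320.00339726950233, 'cy': 241.62580476224363, 'k1': -0.06799156071956529, 'R': array([[ 0.82349178, -0.56720831,  0.01166267],
       [-0.26422005, -0.40163293, -0.87685732],
       [ 0.50204487,  0.71900328, -0.48060923]]), 't': array([-0.42882419,  0.1873814 ,  0.85878894])}
top {'fx': 533.5328076718616, 'fy': 533.5328076718616, 'cx': 318.61067605010714, 'cy': 237.3039911874427, 'k1': -0.06087199989400335, 'R': array([[ 0.0177818 , -0.99974347,  0.01402876],
       [-0.98036458, -0.02018967, -0.19615726],
       [ 0.19639017, -0.01026527, -0.98047209]]), 't': array([0.01322892, 0.58018023, 0.88436406])}
0.1
```

View pics/scene0.png

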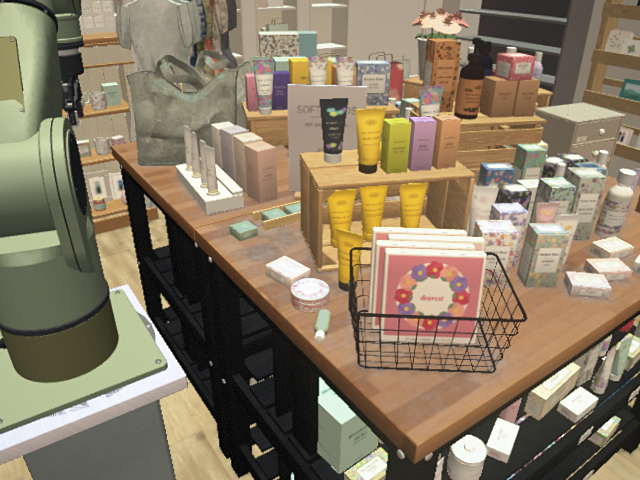

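View pics/top0.png

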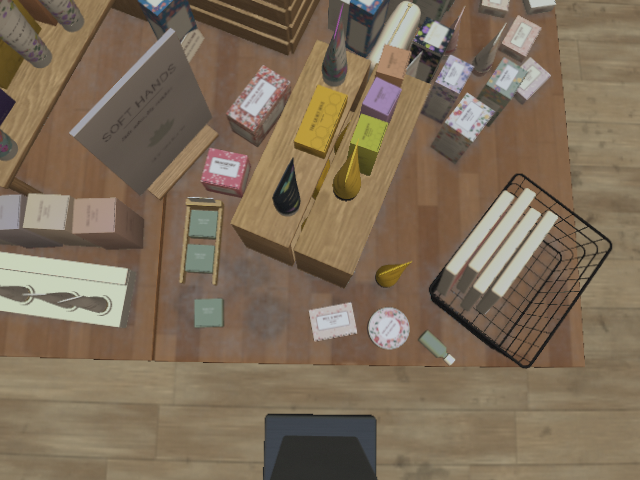

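The top view shows the loose box at (208,312), the two lane boxes at (199,258) and (202,222), the fences at u≈184/217, and the rail at v≈203. I'll zoom in next.

```bash
cat > h.py <<'E'
import numpy as np, cv2
from workcell import *
def ray(c,uv):
    K=np.array([[c["fx"],0,c["cx"]],[0,c["fy"],c["cy"]],[0,0,1]])
    p=cv2.undistortPoints(np.array(uv,float).reshape(-1,1,2),K,np.array([c["k1"],0,0,0.]),).reshape(-1,2)
    d=np.c_[p,np.ones(len(p))]@c["R"]; o=-c["R"].T@c["t"]; return o,d
def plane(c,uv,z):
    o,d=ray(c,uv); return o+d*((z-o[2])/d[:,2])[:,None]
def proj(c,P):
    K=np.array([[c["fx"],0,c["cx"]],[0,c["fy"],c["cy"]],[0,0,1]])
    return cv2.projectPoints(np.array(P,float).reshape(-1,3),cv2.Rodrigues(c["R"])[0],c["t"],K,np.array([c["k1"],0,0,0.]))[0].reshape(-1,2)
E
python3 - <<'E'
from h import *
c=capture("top"); im=c["color"][190:340,140:280]; cv2.imwrite("pics/topz.png",cv2.resize(im,None,fx=4,fy=4,interpolation=cv2.INTER_CUBIC))
s=capture("scene"); im=s["color"][190:250,215:325]; cv2.imwrite("pics/scz.png",cv2.resize(im,None,fx=7,fy=7,interpolation=cv2.INTER_CUBIC))
hsv=cv2.cvtColor(c["color"],cv2.COLOR_BGR2HSV)
for p in [(208,312),(199,258),(202,222),(184,250),(190,300)]: print(p,hsv[p[1],p[0]])
hs=cv2.cvtColor(s["color"],cv2.COLOR_BGR2HSV)
for p in [(244,228),(240,236),(285,210),(270,216)]: print(p,hs[p[1],p[0]])
E
```

```text
(208, 312) [ 68  26 146]
(199, 258) [ 68  28 144]
(202, 222) [ 66  28 147]
(184, 250) [ 21  89 166]
(190, 300) [ 13  55 111]
(244, 228) [ 66  33 208]
(240, 236) [ 36  57 135]
(285, 210) [ 34  59 100]
(270, 216) [ 65  35 210]
```

View pics/topz.png

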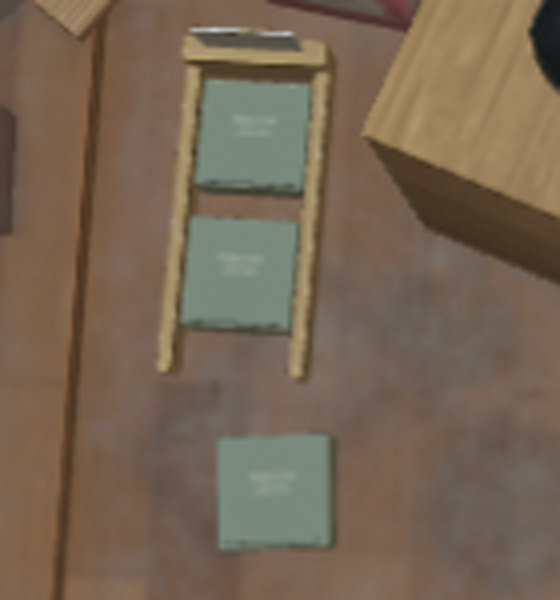

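View pics/scz.png

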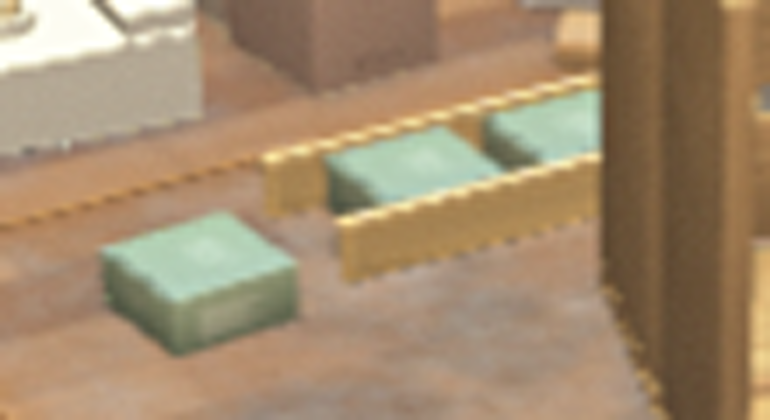

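The zoomed top crop (scale 4, offset 140,190) shows the fence noses at about (165,368) and (298,374), and the loose box at about (275,490), rotated slightly relative to the lane. The scene crop shows all three boxes lying flat. Now I'll measure.

```bash
cat > m.py <<'E'
from h import *
def green(c,roi,vmin=118):
    u0,v0,u1,v1=roi
    im=cv2.resize(c["color"][v0:v1,u0:u1],None,fx=6,fy=6,interpolation=cv2.INTER_CUBIC)
    h=cv2.cvtColor(im,cv2.COLOR_BGR2HSV)
    m=((h[...,0]>45)&(h[...,0]<95)&(h[...,2]>vmin)).astype(np.uint8)
    m=cv2.morphologyEx(m,cv2.MORPH_CLOSE,np.ones((9,9)));m=cv2.morphologyEx(m,cv2.MORPH_OPEN,np.ones((9,9)))
    cs=[k for k in cv2.findContours(m,cv2.RETR_EXTERNAL,cv2.CHAIN_APPROX_NONE)[0] if cv2.contourArea(k)>12000]
    return [((k.reshape(-1,2)+.5)/6-.5+[u0,v0]) for k in cs]
def boxes(c,z=.022):
    out=[]
    for k in green(c,(150,190,250,345)):
        P=plane(c,k,z)[:,:2]
        (a,b),(w,h),th=cv2.minAreaRect((P*1000).astype(np.float32))
        th=(th+45)%90-45
        out.append((a,b,w,h,th))
    return out
def lane(c,z=.024):
    u0,v0,u1,v1=(165,190,235,300)
    im=cv2.resize(c["color"][v0:v1,u0:u1],None,fx=6,fy=6,interpolation=cv2.INTER_CUBIC)
    h=cv2.cvtColor(im,cv2.COLOR_BGR2HSV)
    m=((h[...,0]>14)&(h[...,0]<32)&(h[...,1]>65)&(h[...,2]>135)).astype(np.uint8)
    n,l,st,ce=cv2.connectedComponentsWithStats(m)
    m=(l==1+np.argmax(st[1:,4])).astype(np.uint8)
    cv2.imwrite("pics/lm.png",m*255)
    L=[]
    ys,xs=np.nonzero(m); uv=np.c_[xs+.5,ys+.5]/6-.5+[u0,v0]; P=plane(c,uv,z)[:,:2]*1000
    return P,uv
E
python3 - <<'E'
from m import *
c=capture("top")
for b in boxes(c): print(np.round(b,1))
P,uv=lane(c)
print(P.min(0),P.max(0))
xm=P[:,0].min()
# split fences per row by rail exclusion
sel=P[:,0]<xm+120
mid=np.median(P[sel,1])
import numpy as np
for it in range(2):
    pass
q=P[sel]; 
lab=cv2.kmeans(np.float32(q[:,1:2]),2,None,(3,50,.1),5,0)[1].ravel()
for k in(0,1):
    f=q[lab==k]; vx,vy,x0,y0=cv2.fitLine(np.float32(f),cv2.DIST_HUBER,0,.1,.01).ravel()
    if vx<0: vx,vy=-vx,-vy
    d=(f-[x0,y0])@[-vy,vx]; s=(f-[x0,y0])@[vx,vy]
    print("fence",x0,y0,np.degrees(np.arctan2(vy,vx)),"width",np.percentile(d,[2,98]),"tip",np.array([x0,y0])+s.min()*np.array([vx,vy]))
# height by two views: near loose-box corners
s=capture("scene")
ks=green(s,(220,205,262,245),170)
for k in ks:
    print("scene loose",np.round(k.mean(0),1),cv2.minAreaRect(np.float32(k)))
    for z in(.0,.022): 
        P=plane(s,k,z)[:,:2]*1000; print(z,cv2.minAreaRect(np.float32(P)))
E
```

```text
[446.5 219.2  48.7  48.6   3.4]
[544.6 240.2  48.7  48.5  -1.8]
[609.  237.7  48.8  49.   -1.9]
[498.55771282 263.8993249 ] [640.43771202 275.12405828]
fence 548.4871 271.77704 -0.7907191 width [-1.9372483   1.96450177] tip [498.55791218 272.46613799]
fence 569.5313 268.3218 -0.96486515 width [-2.18667984  2.07176782] tip [499.51505124 269.50099839]
```

View pics/lm.png

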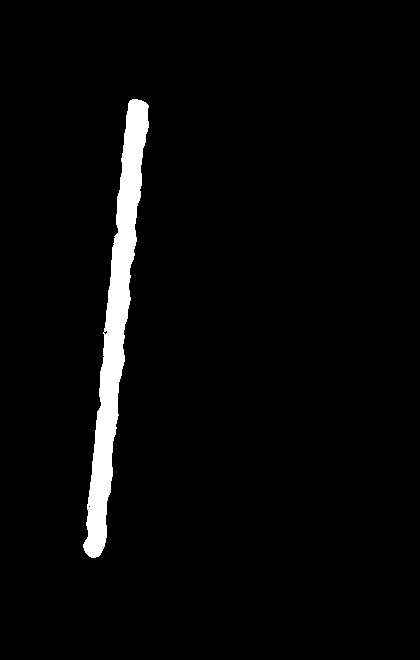

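```bash
cat >> m.py <<'E'
def fences(c,z=.024):
    u0,v0,u1,v1=(165,190,235,300)
    im=cv2.resize(c["color"][v0:v1,u0:u1],None,fx=6,fy=6,interpolation=cv2.INTER_CUBIC)
    h=cv2.cvtColor(im,cv2.COLOR_BGR2HSV)
    m=((h[...,0]>12)&(h[...,0]<32)&(h[...,1]>60)&(h[...,2]>130)).astype(np.uint8)
    cv2.imwrite("pics/lm2.png",m*255)
    n,l,st,ce=cv2.connectedComponentsWithStats(m); out=[]
    vs,us=np.nonzero(m); uv=np.c_[us+.5,vs+.5]/6-.5+[u0,v0]; P=plane(c,uv,z)[:,:2]*1000
    P=P[(P[:,0]<620)&(P[:,0]>480)]
    for cy in(271,210):
        f=P[abs(P[:,1]-cy)<15]
        for _ in range(4):
            vx,vy,x0,y0=cv2.fitLine(np.float32(f),cv2.DIST_HUBER,0,.1,.01).ravel()
            if vx<0: vx,vy=-vx,-vy
            d=(f-[x0,y0])@[-vy,vx]; f=f[abs(d)<4]
        s=(f-[x0,y0])@[vx,vy]; d=(f-[x0,y0])@[-vy,vx]
        out.append((np.degrees(np.arctan2(vy,vx)),np.array([x0,y0])+s.min()*np.array([vx,vy]),np.percentile(d,[2,98])))
    return out
E
python3 - <<'E'
from m import *
c=capture("top")
for f in fences(c): print(f)
s=capture("scene")
cv2.imwrite("pics/x.png",s["color"])
ks=green(s,(220,205,262,245),160)
for k in ks:
    a=cv2.approxPolyDP(np.float32(k),1.5,True).reshape(-1,2); print("scene loose poly",a.round(1).tolist())
for k in green(c,(180,290,240,340)):
    print("top poly",cv2.approxPolyDP(np.float32(k),2.5,True).reshape(-1,2).round(1).tolist(), cv2.boxPoints(cv2.minAreaRect(np.float32(k))).round(1).tolist())
print(plane(c,[(249,247)],0),plane(c,[(232,223),(350,285)],.2))
for n in [(0.4,.217,.004)]: print(read_clock())
E
```

```text
(np.float32(-1.7595305), array([498.24792764, 272.13787422]), array([-3.48223833,  3.36108519]))
(np.float32(-1.8940657), array([496.51158504, 212.03539229]), array([-3.09276152,  3.18729771]))
top poly [[220.89999389648438, 298.6000061035156], [194.39999389648438, 299.3999938964844], [194.60000610351562, 326.20001220703125], [221.10000610351562, 325.20001220703125]] [[194.0, 298.70001220703125], [221.1999969482422, 298.29998779296875], [221.60000610351562, 326.1000061035156], [194.39999389648438, 326.5]]
[[0.57018297 0.15333331 0.        ]] [[ 0.57044687  0.15608901  0.2       ]
 [ 0.48078503 -0.02151485  0.2       ]]
0.4
```

View pics/lm2.png

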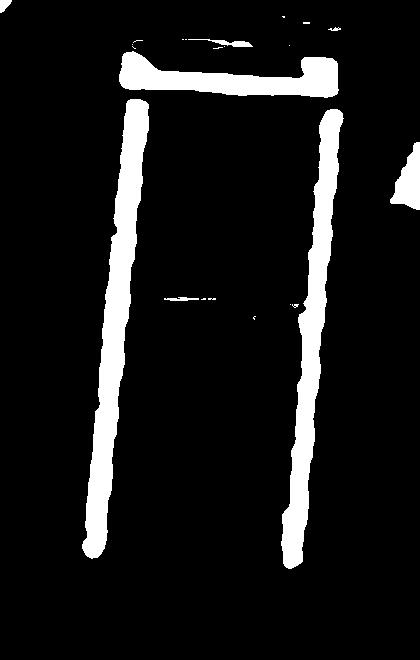

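```bash
cat >> m.py <<'E'
YAW=np.radians(-1.84); O=np.array([.4974,.2421])
def W(x,y,z):  # lane mm -> world m
    c,s=np.cos(YAW),np.sin(YAW); return [O[0]+(c*x-s*y)/1000,O[1]+(s*x+c*y)/1000,z]
def L(P):  # world mm -> lane mm
    c,s=np.cos(YAW),np.sin(YAW); d=np.asarray(P)-O*1000; return np.array([c*d[0]+s*d[1],-s*d[0]+c*d[1]])
def ori(deg):  # jaw axis direction in lane frame
    a=np.radians(deg)+YAW; z=np.array([np.cos(a),np.sin(a),0]); y=np.array([0,0,-1.]); 
    return cv2.Rodrigues(np.c_[np.cross(y,z),y,z])[0].ravel()
E
python3 - <<'E'
from m import *
c=capture("top");s=capture("scene")
T=[(194.6,326.2),(194.4,299.4),(220.9,298.6),(221.1,325.2)];S=[(229.7,226),(247.6,220.3),(257.6,227.4),(240.7,232.9)]
o1,d1=ray(c,T);o2,d2=ray(s,S)
for a,b in zip(d1,d2):
    A=np.c_[a,-b];t=np.linalg.lstsq(A,o2-o1,rcond=None)[0]; p=(o1+t[0]*a);q=o2+t[1]*b; print("tri",((p+q)/2*1000).round(1),"gap",(np.linalg.norm(p-q)*1000).round(1))
R=cv2.Rodrigues(np.array(read_tcp_rot()))[0]; print(R.round(2)); print(L([446.5,219.2]))
for deg in(0,180,90,-90):
    for p in [W(-50,-85,.23),W(-50,-85,.005),W(-50,-36,.005),W(-100,0,.1),W(-100,0,.005),W(-19,0,.005)]:
        j=inverse_kinematics(p,ori(deg)); print(deg,np.round(p,3),None if j is None else np.round(j,2))
E
```

```text
tri [422.  241.8  18.7] gap 1.3
tri [470.5 244.3  19.7] gap 3.4
tri [472.8 196.7  19.9] gap 3.1
tri [425.9 193.8  19.9] gap 3.8
[[ 0.95 -0.    0.31]
 [-0.31 -0.    0.95]
 [-0.   -1.   -0.  ]]
[-50.13846981 -24.5225171 ]
0 [0.445 0.159 0.23 ] [-0.55  0.57  0.24  1.85 -0.19  0.74 -0.24]
0 [0.445 0.159 0.005] [-0.43  0.99  0.04  2.03 -0.27  0.13 -0.17]
0 [0.446 0.208 0.005] [-0.53  0.99  0.06  1.96 -0.26  0.2  -0.28]
0 [0.397 0.245 0.1  ] [-0.69  0.79  0.12  2.01 -0.24  0.35 -0.41]
0 [0.397 0.245 0.005] [-0.64  0.98  0.04  2.05 -0.27  0.12 -0.39]
0 [0.478 0.243 0.005] [-0.57  1.02  0.08  1.8  -0.22  0.33 -0.36]
180 [0.445 0.159 0.23 ] [-0.03  0.62 -0.66  1.84  0.49  0.86  2.18]
180 [0.445 0.159 0.005] [-0.27  0.99 -0.26  2.02  0.99  0.26  1.72]
180 [0.446 0.208 0.005] [-0.33  1.   -0.32  1.95  0.92  0.34  1.71]
180 [0.397 0.245 0.1  ] [-0.36  0.81 -0.47  2.    0.75  0.5   1.73]
180 [0.397 0.245 0.005] [-0.52  0.98 -0.19  2.04  0.91  0.2   1.58]
180 [0.478 0.243 0.005] [-0.3   1.04 -0.44  1.79  0.85  0.51  1.79]
90 [0.445 0.159 0.23 ] [-0.3   0.56 -0.19  1.84  0.15  0.75  0.97]
90 [0.445 0.159 0.005] [-0.37  0.98 -0.07  2.03  0.42  0.15  0.71]
90 [0.446 0.208 0.005] [-0.45  0.99 -0.09  1.96  0.36  0.21  0.69]
90 [0.397 0.245 0.1  ] [-0.55  0.78 -0.12  2.01  0.25  0.36  0.66]
90 [0.397 0.245 0.005] [-0.6   0.98 -0.05  2.05  0.33  0.12  0.59]
90 [0.478 0.243 0.005] [-0.47  1.01 -0.12  1.8   0.3   0.35  0.73]
-90 [0.445 0.159 0.23 ] [-0.8   0.66  0.71  1.86 -0.57  0.84 -1.4 ]
-90 [0.445 0.159 0.005] [-0.51  1.    0.18  2.03 -0.91  0.2  -1.11]
-90 [0.446 0.208 0.005] [-0.64  1.01  0.25  1.96 -0.88  0.28 -1.24]
-90 [0.397 0.245 0.1  ] [-0.86  0.84  0.44  2.02 -0.79  0.46 -1.42]
-90 [0.397 0.245 0.005] [-0.7   0.99  0.15  2.05 -0.88  0.16 -1.35]
-90 [0.478 0.243 0.005] [-0.72  1.06  0.38  1.81 -0.85  0.45 -1.34]
```

Triangulating the box top gives about 20 mm, which agrees with the stated 22 mm. First I'll push sideways onto the lane axis with two slightly open fingers.

Run:
```python
from m import *
command_gripper(.020)
move_to(W(-50,-92,.20),ori(0))
move_linear(W(-50,-92,.006))
print(read_clock(),read_width(),read_position(),np.round(read_force(),1))
for y in range(-84,-37,4):
    move_linear(W(-50,y,.006),max_speed=.04); f=read_force(); print(y,np.round(f,2))
move_linear(W(-50,-38,.006),max_speed=.03)
print(read_clock())
for n in("top","scene"):
    c=capture(n); im=c["color"][190:340,140:300] if n=="top" else c["color"][190:270,200:320]
    cv2.imwrite(f"pics/{n}1.png",cv2.resize(im,None,fx=4,fy=4,interpolation=cv2.INTER_CUBIC))
```

```text
4.3167 0.02004813590552089 [0.4447259  0.15187028 0.00659704] [ 0.7  0.6 -0.5]
-84 [-0.22 -0.11  0.01]
-80 [0.57 1.1  0.33]
-76 [0.14 0.32 0.4 ]
-72 [0.21 0.75 0.63]
-68 [ 0.43 -0.48 -0.19]
-64 [ 0.35 -0.43 -0.36]
-60 [-0.5   0.17 -0.43]
-56 [-0.77  0.96 -0.15]
-52 [-0.44  0.58 -0.02]
-48 [-0.27 -0.38  0.37]
-44 [ 0.08 -1.   -0.25]
-40 [-0.88  0.67 -0.15]
7.6667
```

View pics/top1.png

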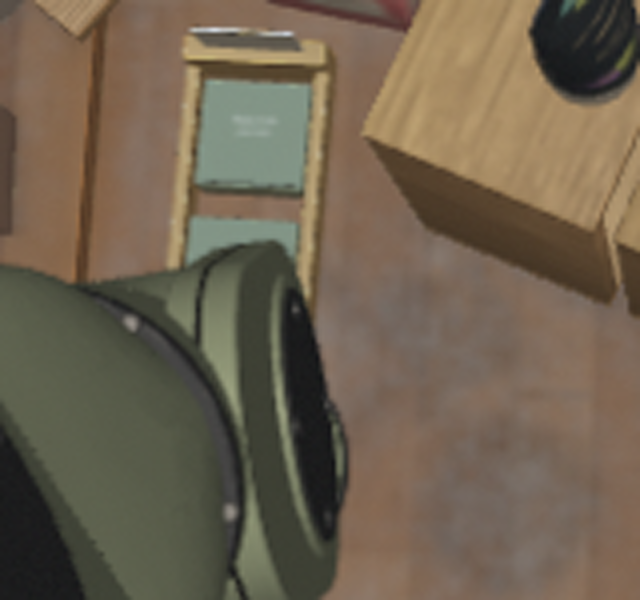

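View pics/scene1.png

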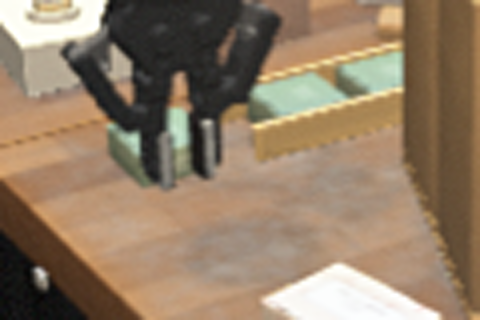

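The scene view shows both fingers against the right face of the box at crop (165–215,165). The arm hides the top view, so I'll retract and re-measure.

Run:
```python
from m import *
move_linear(W(-50,-62,.006),max_speed=.1)
move_linear(W(-60,-62,.20),max_speed=.3)
movej([-1.298, 0.707, -0.028, 1.485, 0.022, 0.951, -0.075])
c=capture("top")
for b in boxes(c): print(L(b[:2]).round(1),np.round(b[2:],1),"yaw rel",round(b[4]+1.84,1))
for f in fences(c): print(f)
print(read_clock())
cv2.imwrite("pics/top2.png",cv2.resize(c["color"][190:340,140:280],None,fx=4,fy=4,interpolation=cv2.INTER_CUBIC))
```

```text
[-48.3  -2.2] [49.2 48.5 -2. ] yaw rel -0.1
[47.2 -0.4] [48.8 48.5 -1.9] yaw rel -0.0
[111.7  -0.9] [48.7 48.9 -1.8] yaw rel 0.1
(np.float32(-1.8034847), array([498.24822577, 272.15454164]), array([-3.48017126,  3.41865225]))
(np.float32(-2.0046687), array([496.5143832 , 212.16941155]), array([-3.10355073,  3.18164284]))
10.65
```

View pics/top2.png

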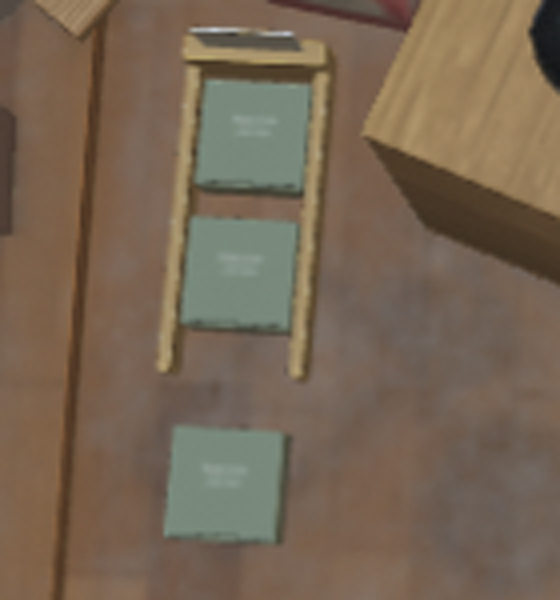

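The loose box is now square to the lane (−0.1°) with its centre at lane y≈−2.2 mm, about 1.5–2 mm to the right of the other two. I'll nudge it once more, then push from the front while watching the force.

Run:
```python
from m import *
move_to(W(-48,-62,.12),ori(0))
move_linear(W(-48,-62,.006),max_speed=.15)
move_linear(W(-48,-44,.006),max_speed=.08)
move_linear(W(-48,-36.2,.006),max_speed=.03)
move_linear(W(-48,-60,.006),max_speed=.1)
move_linear(W(-70,-60,.08),max_speed=.2)
move_to(W(-102,0,.08),ori(90))
move_linear(W(-102,0,.006),max_speed=.1)
print(read_clock(),np.round(L(np.array(read_position()[:2])*1000),2),np.round(read_force(),1))
s=capture("scene"); cv2.imwrite("pics/scene3.png",cv2.resize(s["color"][190:270,200:320],None,fx=5,fy=5,interpolation=cv2.INTER_CUBIC))
```

```text
16.65 [-1.0179e+02  3.0000e-02] [-0.3  0.5  0.6]
```

View pics/scene3.png

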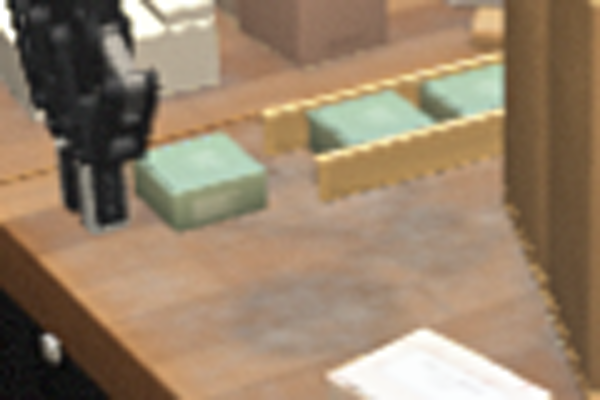

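The fingers sit behind the box at crop (100,190), and the box at (200,180) lines up with the lane mouth. Pushing now.

Run:
```python
from m import *
a=np.array([np.cos(YAW),np.sin(YAW),0]); n=np.array([-a[1],a[0],0])
move_linear(W(-87,0,.006),max_speed=.05)
x=-87
while x<-24:
    x+=3; move_linear(W(x,0,.006),max_speed=.03); f=np.array(read_force()); print(x,np.round([f@a,f@n,f[2]],1),end=" ")
    if abs(f@a)>8 or abs(f@n)>8: print("STOP");break
print(read_clock(),np.round(L(np.array(read_position()[:2])*1000),2))
s=capture("scene"); cv2.imwrite("pics/scene4.png",cv2.resize(s["color"][190:270,200:320],None,fx=5,fy=5,interpolation=cv2.INTER_CUBIC))
```

```text
-84 [-0.3 -0.9 -0.4] -81 [-0.4 -0.3  0.9] -78 [0.2 0.4 0.3] -75 [-0.4  0.4  0.1] -72 [-0.2  0.8 -0.5] -69 [ 0.2 -0.8 -0.7] -66 [-0.6  0.7 -0.4] -63 [ 0.1 -0.6  0.2] -60 [-1.   1.5 -0.6] -57 [ 0.2 -0.5 -0.5] -54 [0.  0.3 0.6] -51 [-0.4 -0.1 -0.7] -48 [ 0.3 -0.2  0.3] -45 [0.3 0.4 0.8] -42 [-1.2  0.3  0.2] -39 [0.2 0.7 0.4] -36 [ 0.2 -0.1 -0.7] -33 [-0.1 -0.2  0.9] -30 [-0.1 -0.   0.9] -27 [ 0.1  0.4 -1.5] -24 [ 0.  -0.5 -0.8] 22.4 [-23.85  -0.05]
```

View pics/scene4.png

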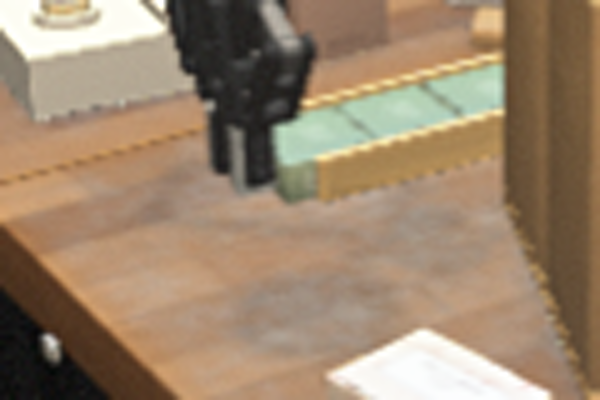

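The box is in the lane and all three form a continuous row. Now I'll creep forward until the rail resists.

Run:
```python
from m import *
a=np.array([np.cos(YAW),np.sin(YAW),0])
x=-23.5
while x<-12:
    x+=.5; move_linear(W(x,0,.006),max_speed=.02); f=np.mean([np.array(read_force()) for _ in range(4)],0)
    px=L(np.array(read_position()[:2])*1000)[0]; print(x,round(px,2),round(f@a,1),end=" | ")
    if f@a<-7: print("CONTACT");break
wait(.2); print(read_clock(),np.round(read_force(),1),np.round(L(np.array(read_position()[:2])*1000),2))
```

```text
-23.0 -22.97 -0.6 | -22.5 -22.48 -0.1 | -22.0 -21.99 0.3 | -21.5 -21.47 -0.8 | -21.0 -20.94 -0.8 | -20.5 -20.43 -0.3 | -20.0 -19.93 -1.0 | -19.5 -19.4 -0.2 | -19.0 -18.95 0.5 | -18.5 -18.46 -0.1 | -18.0 -17.94 0.4 | -17.5 -17.45 0.5 | -17.0 -16.97 -0.2 | -16.5 -16.73 -3.2 | -16.0 -16.71 -6.8 | -15.5 -16.65 -10.6 | CONTACT
26.65 [-10.6   1.4   6.7] [-16.67   0.  ]
```

Run:
```python
from m import *
move_linear(W(-60,0,.006),max_speed=.08)
move_linear(W(-75,0,.20),max_speed=.2)
movej([-1.298, 0.707, -0.028, 1.485, 0.022, 0.951, -0.075])
c=capture("top")
for k in green(c,(150,190,250,345)):
    P=plane(c,k,.022)[:,:2]*1000; b=cv2.minAreaRect(np.float32(P)); print(L(b[0]).round(1),np.round(b[1:][0],1),b[2])
print(fences(c)); print(read_clock(), np.round(read_force(),1))
cv2.imwrite("pics/top5.png",cv2.resize(c["color"][190:340,140:280],None,fx=4,fy=4,interpolation=cv2.INTER_CUBIC))
cv2.imwrite("pics/top5f.png",c["color"])
s=capture("scene"); cv2.imwrite("pics/scene5.png",cv2.resize(s["color"][190:270,200:320],None,fx=5,fy=5,interpolation=cv2.INTER_CUBIC))
# expected corner positions
print(proj(c,[W(142,y,.036) for y in(-27,27)]))
```

```text
[67.5 -0.9] [ 49.1 148.3] 88.42132568359375
[(np.float32(-1.7885361), array([498.51498993, 272.11332213]), array([-3.44682811,  3.40688045])), (np.float32(-1.9263916), array([497.15674562, 211.93694268]), array([-2.97490844,  3.01059702]))]
29.9833 [ 0.1 -0.6  0.3]
[[217.11398992 206.07120521]
 [187.76166927 204.58621227]]
```

View pics/top5.png

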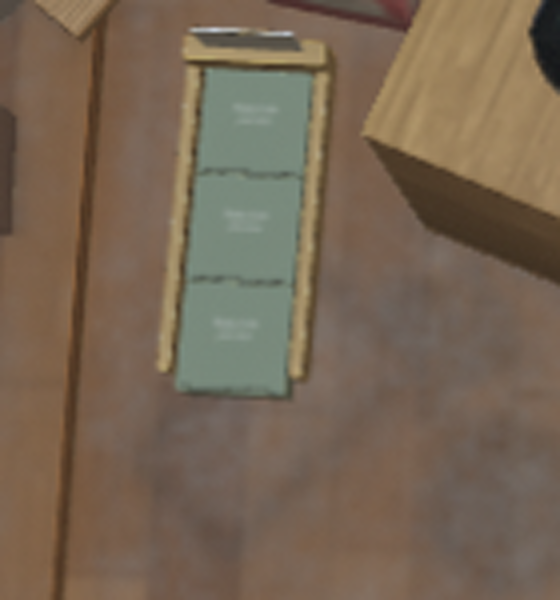

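View pics/scene5.png

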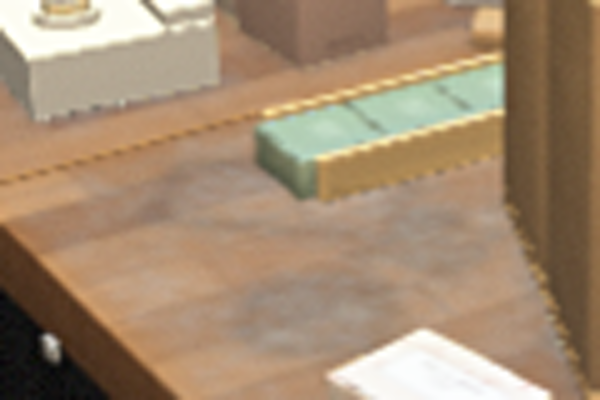

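View pics/top5f.png

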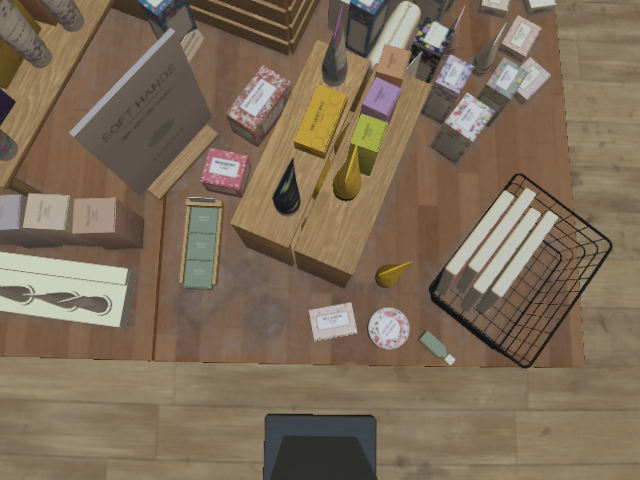

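The row is one block in the zoomed top view (v≈68–393). It is flush to the rail, with its centre at lane x = 67.5 mm (67 expected) and a length of 148.3 mm, which is tight given that single boxes also measure about 1.3 mm short. The other items look unmoved and the hand is clear.

```bash
python3 -c "
from workcell import *
hand_in(); print(read_clock())"
```

```text
the job is handed in; nothing more can be done
the job is handed in; nothing more can be done
```

The three balm boxes now stand in one tight row in the lane, home against the back rail. I handed the job in at about 30 s, with no verdict reported.

I used two slightly open fingers and only pushed. Two sideways pushes squared the loose box and lined it up with the lane. A straight push from the front then carried all three boxes to the rail, where I stopped at about 10 N and withdrew the hand to its start position.

**Last checks:**
- **Position:** the row's centre measured x = 67.5 mm in the lane frame, against 67 mm expected. It sits about 0.9 mm right of the centreline.
- **Tightness:** the row measured 148.3 mm long. Single boxes also read about 1.3 mm short by the same method, so this means no gaps.
- **Squareness:** the row was within about 0.3° of the lane direction.
- **Surroundings:** the bystanders look unmoved by eye in the last top view, and the force reading is about zero.

**Small disagreements:**
- The rail contact came about 2 mm farther in than my lane-front estimate predicted, which is within the camera calibration tolerance.
- Measuring from two views put the top of the loose box at about 19–20 mm, against the stated 22 mm.

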